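Step the stirrer up three clicks and start it

TASK

The magnetic stirrer is set too slow: with a fingertip, push its black pointer selector clockwise (seen from above) exactly three clicks on from where it stands now, and let it rest in that click; then press the green start button fully down and let it come back up. Only push and press: do not pinch the selector, and leave the beaker on the plate and the vials, stopper and dish round the stirrer where they stand.

Things in the scene. Friction and masses are not known exactly. Their poses are not given: they have to be found in the camera images.
- stirrer: White magnetic stirrer, 300 x 200 mm, fixed to the bench. Origin: centre of its underside; x from the control deck (front, robot's side) to the stirring plate (back), y to its left, z up. The grey control deck (x -145 to 0 mm) is 60 mm high; behind it the housing is 70 mm high. Selector axis at x = -85, y = 35 mm; button at x = -85, y = -62 mm.
- plate_top (a point): Centre of the top of the stirrer's round white plate, 140 mm across, 78 mm above the bench; the beaker stands on it
- off_dot (a point): Red dot on the deck: selector off. It lies 105 degrees counterclockwise (from above) of the stirrer's x axis, on a circle of 58 mm radius round the selector; seven white dots of growing size follow clockwise, 30 degrees apart, one per click
- selector: Black bar-shaped pointer knob turning about the vertical axis through its origin, which lies 62 mm above the bench. Its x axis runs along the bar to the pointer end with the white line. The bar reaches from x = -20 to +50 mm, is 12 mm wide, its flanks stand 6 to 28 mm above the origin; below is a round skirt, radius 22 mm, 8 mm high.
- selector_tip (a point): Top of the selector's pointer end, 50 mm from the axis, 90 mm above the bench. Eight detents, 30 degrees apart, stops 5 degrees beyond the end ones; it starts at the red dot or up to two dots after it. About 2.5 N on the flank 38 mm from the axis carries it on; past half way it snaps to the next detent, and let go it settles in the nearest.
- start_button_top (a point): Centre of the top face of the green round push button (28 mm across) on the control deck; it is pressed straight down
- start_button (a joint): Travel of the start button in m: 0 up, 0.006 fully down (spring, about 5 N fully down), springs back when let go
- beaker: Glass beaker with yellow contents, 71 mm across, 90 mm high, standing loose on the stirrer's plate. Origin: centre of its underside.
- black_vial: Small vial with black cap, 21 mm across, 51 mm high, loose on the bench left of the stirrer. Origin: centre of its underside.
- blue_vial: Small vial with blue cap, 21 mm across, 51 mm high, loose on the bench left of the stirrer. Origin: centre of its underside.
- stopper: Red rubber stopper, 33 mm across, 28 mm high, loose on the bench right of the stirrer. Origin: centre of its underside.
- petri_dish: Clear shallow dish, 68 mm across, 14 mm high, loose on the bench right of the stirrer. Origin: centre of its underside.
Mind the look-alikes: they are no part of the job. Leave any blue or pink look-alike of the beaker alone.

How it is judged (in metres and radians):
On the way, in this order (a step that is already met when the one before it is completed fails the run):
1. the selector rests three clicks clockwise from its start (distance of selector_tip from where it was at the start of the episode between 0.0655 and 0.0755 m and angular speed of selector below 0.1 rad/s and contact force between the fingers and selector below 0.1 N), for 0.3 s.
2. the start button is pressed fully down (value of joint start_button above 0.0048 m), for 0.05 s.
At the end, for the whole second after the job is handed in: The selector rests three clicks clockwise from its start (its tip 65.5 to 75.5 mm from where it was, i.e. 90 degrees within 8), the start button, pressed after that, is up again, and the beaker (within 15 mm), vials, stopper and dish (within 20 mm) are at rest where they stood (distance of selector_tip from where it was at the start of the episode between 0.0655 and 0.0755 m and angular speed of selector below 0.1 rad/s and value of joint start_button below 0.0015 m and linear speed of beaker below 0.02 m/s and distance of beaker from where it was at the start of the episode below 0.015 m and distance of each of black_vial, blue_vial, stopper, petri_dish from where it was at the start of the episode below 0.02 m); the robot touches nothing.
It fails at once if the start button is pressed before the selector stands three clicks on (value of joint start_button above 0.003 m and (distance of selector_tip from where it was at the start of the episode below 0.0655 m or distance of selector_tip from where it was at the start of the episode above 0.0755 m)).
It fails at once if the selector is pinched or forced (more than 18 N on it) (contact force between the fingers and selector above 18 N).
It fails at once if the beaker is shifted by more than 15 mm or tipped (distance of beaker from where it was at the start of the episode above 0.015 m or angle between beaker's own z axis and vertical above 0.3 rad).
It fails at once if a vial, the stopper or the dish is moved by more than 20 mm (distance of any of black_vial, blue_vial, stopper, petri_dish from where it was at the start of the episode above 0.02 m).
It also fails if it takes over 51 s, if anything falls off the work surface, if the arm or the gripper's body presses on something with over 40 N, if the wrist force passes 120 N, or if a joint passes its speed limit or range.

ROBOT

A 6-joint arm with a two-finger parallel gripper is mounted at the origin on a cart in front of the work surface, level with it; the furniture and walls round the work are solid. World frame = base frame: x ahead of the robot, y to its left, z up, the work surface at z = 0. Lengths are in mm, angles in degrees, forces in N, time in s.
With the tool pointing down it reaches from about 300 to 850 mm from the base axis. Payload 4.2 kg.
Tool frame: the origin (TCP) lies at the very end of the fingers, on their centre line; the grasp point (between the pads) lies 19 mm behind it (env.grasp_offset is the distance from the TCP to the grasp point, in mm); z points along the fingers, y is the line along which they close (so a half turn about z gives the same grasp; the last joint's range is limited). The gripper opens to 91 mm and grips with 3 to 60 N. Pads are 32 mm wide; open, the fingers measure 118 mm over their backs; the gripper's body (76 mm by 178 mm) begins 60 mm behind the grasp point.
Start: joints at [-65.26, 18.312, 89.639, -0, 72.044, -1.146], TCP at [251.042, -517.321, 213.976] pointing down, gripper open.
Joint ranges: [-177.97, 177.97], [-48.28, 115.42], [12.27, 149.76], [-77.06, 257.06], [2.81, 150.46], [-146.56, 146.56]. Speed limits (degrees/s): [147.25, 147.25, 180, 180, 180, 180].

INTERFACE

Orientations are given as [roll, pitch, yaw] about the fixed x, y, z axes, in that order (R = Rz(yaw) Ry(pitch) Rx(roll)).
In Python, from workcell import env, eyes gives the robot as it stands.
- The arm moves only by the tool send_rows, never from a script. Its arguments are lists of equal length, an entry for each row: "grip": the opening, from -1 (shut) to 1 (fully open), so that 0 is half open; "xyz": the shift along the world's x, y, z in m, a list of three; "yaw": the turn about the world's z in degrees. A call has 1 to 8 rows; each row is the pose to reach, as a shift and turn from the pose commanded when the call began; what a row does not reach only later rows make up. A row lasts 1/12 s, in which the tool goes at most 41.7 mm and 7.16 degrees, less where a joint would pass 70% of its speed; a pose out of reach is approached as far as the arm can. A call with a gripper value outside its range is refused whole. The fingers move at their own pace and stop on an object; "grip_force" is the grip in N (left out, the last holds). Time passes only in rows, so rows that repeat a pose let the fingers close. It gives the time, the measured TCP pose, the force, the opening and the grip force at its end, in the units of the state.
- env.state(): the state, without advancing time (a new reading comes with each control period).
- eyes.grab_frame(name): name is "scene" or "side" or "wrist"; returns a dict with "frame" (384x512x3 uint8, red, green, blue), "fx", "fy", "cx", "cy" (pixels), "pose" (4x4, takes a point from camera to world coordinates). Camera axes: x right, y down, z forward; pixel columns grow to the right and rows downward; lengths in mm; the calibration is good to about 2 mm. A picture is of the moment at which its call begins. There is no depth.
- env.job_done(): hands the job in; it is judged then, once.
The state is a dict: "time_s": time; "qpos": joint angles; "qvel": joint speeds; "effort": joint torques, N m; "ee_pos": TCP position; "ee_rot": TCP orientation; "force": force on the tool from outside, world axes, zero at the start; "torque": the same for the moment, N m; "gripper_width": finger opening in mm; "gripper_force": force on a finger pad.
Only numpy, scipy, OpenCV 4.12 (cv2) and the standard library are available. Lean on these libraries where they do the work, as an engineer would, in place of code of your own. Each camera call takes 0.05 s, during which the arm holds its last target. There are 200 camera calls.

## Working session

There is one attempt and no reset: what is moved stays moved. The work goes in short steps, Python scripts to look and compute and a tool call to move; the robot and the scene stay as the last step left them, time stands still between calls to the robot, and variables do not carry over. Pictures are saved under pics/ and viewed, at most 10 in all, crops included, and the job is handed in when it is done.

Besides the shell and the picture viewer there is one more tool, called after "Emit:" by a JSON object that holds its "op" and its "data", one argument or row to a line. send_rows: Moves the arm, as the interface text tells. Its arguments: {"type":"object","properties":{"grip":{"type":"array"},"xyz":{"type":"array"},"yaw":{"type":"array"},"grip_force":{"type":"number"}},"required":["grip","xyz","yaw"]}

```bash
mkdir -p pics; cat > h.py <<'E'
import numpy as np, cv2
from workcell import env, eyes
def grab(n,save=None):
    f=eyes.grab_frame(n)
    if save: cv2.imwrite('pics/'+save,cv2.cvtColor(f['frame'],cv2.COLOR_RGB2BGR))
    return f
def ray(f,u,v,z):
    P=np.array(f['pose']); d=P[:3,:3]@np.array([(u-f['cx'])/f['fx'],(v-f['cy'])/f['fy'],1]); o=P[:3,3]
    return o+d*(z-o[2])/d[2]
def proj(f,p):
    P=np.array(f['pose']); q=P[:3,:3].T@(np.array(p)-P[:3,3]); return q[0]/q[2]*f['fx']+f['cx'],q[1]/q[2]*f['fy']+f['cy']
E
python3 - <<'E'
from h import *
import pickle
fs={n:grab(n) for n in('scene','side')}
pickle.dump(fs,open('f0.pkl','wb'))
im=[cv2.cvtColor(fs[n]['frame'],cv2.COLOR_RGB2BGR) for n in fs]
cv2.imwrite('pics/a_scene.png',cv2.resize(im[0],(800,600)));cv2.imwrite('pics/a_side.png',cv2.resize(im[1],(800,600)))
for n in fs: print(n,fs[n]['pose'],fs[n]['fx'])
s=env.state();print(s['ee_pos'],s['ee_rot'],s['gripper_width'],s['time_s'])
E
```

```text
scene [[-5.83829158e-01 -4.79476002e-01  6.55168893e-01 -3.26923432e+02]
 [-8.11795021e-01  3.33326394e-01 -4.79460488e-01  5.85554197e+02]
 [ 1.15047136e-02 -8.11785858e-01 -5.83841899e-01  8.91385900e+02]
 [ 0.00000000e+00  0.00000000e+00  0.00000000e+00  1.00000000e+00]] 473.52960748541886
side [[-2.86715164e-01 -7.53527553e-01  5.91600068e-01 -3.24494257e+02]
 [-9.57862075e-01  2.36544465e-01 -1.62932386e-01  1.96708224e+02]
 [-1.71656793e-02 -6.13386455e-01 -7.89596350e-01  1.26418944e+03]
 [ 0.00000000e+00  0.00000000e+00  0.00000000e+00  1.00000000e+00]] 443.63864355295397
[ 250.85446486 -516.93034843  213.24535349] [-1.79914850e+02 -1.98468056e-03  2.58846829e+01] 91.08679040962451 0.1
```

View pics/a_scene.png

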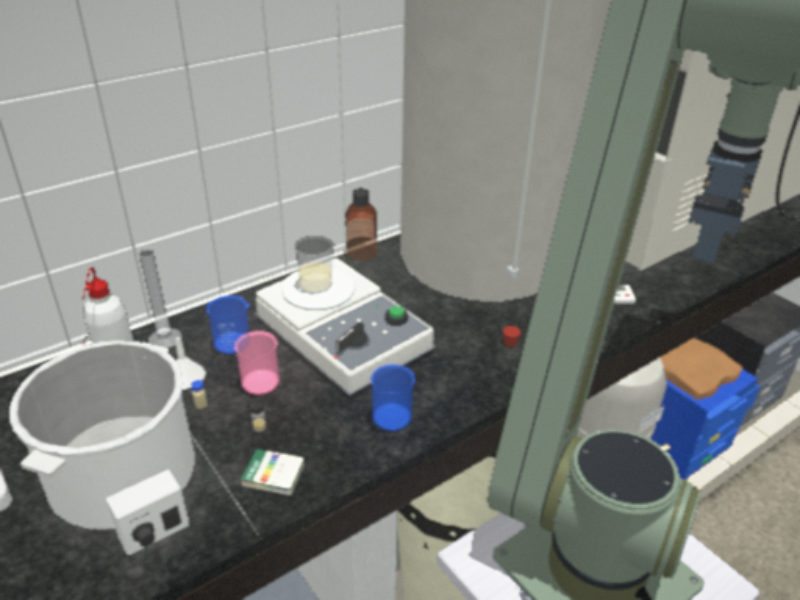

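View pics/a_side.png

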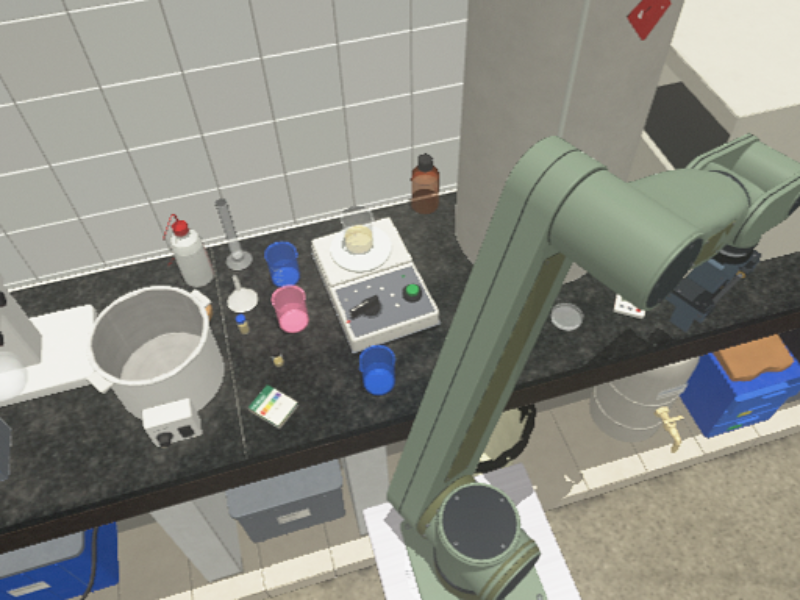

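Scene view (800x600): stirrer deck around (370,335), black selector (350,335), red dot (337,357), green button (397,314), beaker with yellow contents on the plate (315,265). The blue cups (392,398), (228,322) and the pink one (258,362) are look-alikes and stay where they are. Next is an enlarged crop of the deck, plus measurements.

```bash
python3 - <<'E'
from h import *
import pickle
fs=pickle.load(open('f0.pkl','rb'))
boxes={'scene':(185,180,285,250),'side':(205,165,285,225)}
crops=[]
for n,f in fs.items():
    x0,y0,x1,y1=boxes[n]; im=f['frame'][y0:y1,x0:x1]
    hsv=cv2.cvtColor(im,cv2.COLOR_RGB2HSV)
    def cen(m):
        k,l,s,c=cv2.connectedComponentsWithStats(m.astype(np.uint8)); return [(int(s[i,4]),c[i]+[x0,y0]) for i in range(1,k) if s[i,4]>=2]
    h,s,v=cv2.split(hsv)
    g=cen((h>40)&(h<85)&(s>90)&(v>60)); r=cen(((h<10)|(h>170))&(s>90)&(v>70)); w=cen((v>150)&(s<60))
    print(n,'green',[(a,c.round(1),ray(f,*c,70).round(1)) for a,c in g]); print(' red',[(a,c.round(1),ray(f,*c,60).round(1)) for a,c in r])
    for a,c in w:
        if a<60: print('  white',a,c.round(1),ray(f,*c,60).round(1))
    c=cv2.resize(cv2.cvtColor(im,cv2.COLOR_RGB2BGR),(400,int(400*(y1-y0)/(x1-x0))),interpolation=cv2.INTER_CUBIC)
    crops.append(cv2.copyMakeBorder(c,0,300-c.shape[0],0,0,cv2.BORDER_CONSTANT))
cv2.imwrite('pics/b.png',np.hstack(crops))
E
```

```text
scene green [(66, array([253.6, 199.5]), array([559.3, -69.1,  70. ]))]
 red [(2, array([214.5, 228. ]), array([525.9,  85.6,  60. ]))]
  white 3 [262.7 208.7] [519.7 -72.7  60. ]
  white 3 [266.  208.3] [515.5 -81.5  60. ]
  white 4 [223.8 211.2] [573.3  25.1  60. ]
  white 2 [262.5 211. ] [511.3 -65.9  60. ]
  white 5 [218.2 215.6] [565.6  48.6  60. ]
side green [(49, array([263.6, 185. ]), array([562. , -67.3,  70. ]))]
 red [(4, array([222.5, 205.5]), array([527.9,  85.9,  60. ]))]
  white 2 [256.  176.5] [613.1 -55.4  60. ]
  white 9 [235.3 183.1] [606.4  20.9  60. ]
  white 9 [244. 184.] [593.7  -6.6  60. ]
  white 5 [227.2 185.6] [604.3  50.4  60. ]
  white 5 [256. 187.] [568.8 -42.3  60. ]
  white 9 [250.7 188.1] [569.7 -23.5  60. ]
  white 7 [221.  191.3] [586.9  76.6  60. ]
  white 4 [258.5 192.2] [544.8 -44.   60. ]
  white 5 [230.6 194.8] [562.7  49.1  60. ]
  white 8 [253.8 195. ] [538.5 -25.4  60. ]
  white 4 [263.5 194. ] [532.7 -58.   60. ]
  white 4 [226.  197.5] [556.4  66.7  60. ]
  white 2 [224.5 205. ] [527.9  79.   60. ]
```

View pics/b.png

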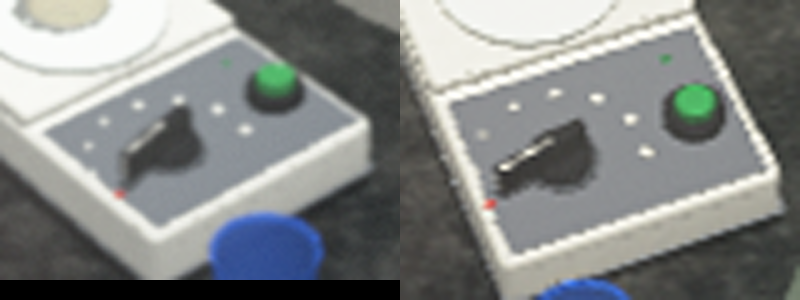

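Crops: the red dot is at (490,204) in the side crop, followed by white dots at (482,134), (514,106), (555,92), (597,97), (630,119) and (647,152). The first white dot is hidden by the pointer, and the white line runs (552,142)→(500,168). The blue cup sits just in front of the stirrer.

```bash
python3 - <<'E'
from h import *
import pickle
fs=pickle.load(open('f0.pkl','rb'))
f=fs['side'];g=fs['scene']
D={0:(222.5,205.5),2:(221.2,191.5),3:(227.5,185.8),4:(235.3,183.1),5:(244,184),6:(250.7,188.1),7:(253.8,195)}
G={0:(214.8,228.2),2:(207,216.5),3:(211,210.5),4:(219.5,206.3),5:(229.7,205),6:(239.5,207.3),7:(246.3,212.3)}
for F,DD in((f,D),(g,G)):
    # unknown cx,cy,theta : fit rigid (Kabsch) of dot model in stirrer frame
    M=np.array([[-85+58*np.cos(np.radians(105-30*k)),35+58*np.sin(np.radians(105-30*k))] for k in DD]); P=np.array([ray(F,*DD[k],60)[:2] for k in DD])
    m=M.mean(0);p=P.mean(0);z=((M-m)@[1,1j]).conj()@((P-p)@[1,1j]);th=np.angle(z)
    R=np.array([[np.cos(th),-np.sin(th)],[np.sin(th),np.cos(th)]]);t=p-R@m
    print('yaw',np.degrees(th),'origin',t,'res',np.abs(P-(M@R.T+t)).max(),'sel',R@[-85,35]+t,'btn',R@[-85,-62]+t)
    a,b=((225,198.6),(235.4,193.4)) if F is f else ((216.2,217.5),(226,210.5))
    a=ray(F,*a,90)[:2];b=ray(F,*b,90)[:2]; d=a-b
    print(' line end',a,b,'angle rel stirrer',np.degrees(np.arctan2(d[1],d[0])-th), 'tip rel',R.T@(a-t)-[-85,35])
c=np.array([0,0])
# objects
for n,F in fs.items():
    im=F['frame']
print('btn rays z72', ray(f,263.6,184,72), ray(g,253.6,198.5,72))
for nm,u,v in(('bluecup top side',378*.64,355*.64),('base',380*.64,386*.64)): print(nm,ray(f,u,v,0),ray(f,u,v,90))
print('cup scene base',ray(g,392*.64,418*.64,0))
E
```

```text
yaw 5.2199356742908805 origin [636.64359422   3.80117347] res 1.3237987814995975 sel [548.81183793  30.92279929] btn [557.63680926 -65.67492264]
 line end [531.06322567  74.19526111] [541.40478119  36.18540472] angle rel stirrer 100.00042558018949 tip rel [-13.73811625  44.70775493]
yaw 5.070998146233925 origin [630.86425456   4.89701868] res 1.5585857618433465 sel [543.10329626  32.24686689] btn [551.67713708 -64.37346872]
 line end [529.58506432  76.7371809 ] [540.08182098  38.44117839] angle rel stirrer 100.25705420846374 tip rel [-9.53281687 45.51105402]
btn rays z72 [564.52794529 -68.27173539  72.        ] [561.07297571 -70.44182149  72.        ]
bluecup top side [464.28248532  39.33459463   0.        ] [408.12800049  50.53831634  90.        ]
base [389.68312361  55.55583971   0.        ] [338.83950624  65.60474078  90.        ]
cup scene base [396.00947188  56.60846477   0.        ]
```

The selector is at the off dot: about 105° in the stirrer frame, 110° in world. Its axis is near (546,31) and the stirrer yaw is about 5°. Moving in with fingers shut.

Emit:
{"op": "send_rows", "data": {
  "grip": [-1,-1,-1,-1,-1,-1,-1,-1],
  "xyz": [
    [0.015,0.035,0],
    [0.03,0.07,0],
    [0.045,0.105,0],
    [0.06,0.14,0],
    [0.075,0.175,0],
    [0.09,0.21,0],
    [0.105,0.245,0],
    [0.12,0.28,0]
  ],
  "yaw": [-2,-4,-6,-8,-10,-12,-14,-16]
}}

```text
time_s: 0.77
ee_pos: [371.1, -235.4, 213.8]
ee_rot: [-180.0, 0.0, 9.8]
force: [-0.9, -0.2, -0.2]
gripper_width: 40.6
gripper_force: 0.0
```

Emit:
{"op": "send_rows", "data": {
  "grip": [-1,-1,-1,-1,-1,-1,-1,-1],
  "xyz": [
    [0.014,0.036,0],
    [0.028,0.072,0],
    [0.042,0.108,0],
    [0.056,0.144,0],
    [0.07,0.18,0],
    [0.084,0.216,0],
    [0.098,0.25,0],
    [0.11,0.28,0]
  ],
  "yaw": [-2,-4,-6,-8,-10,-10,-10,-10]
}}

```text
time_s: 1.43
ee_pos: [481.3, 45.0, 213.7]
ee_rot: [-180.0, 0.0, -0.1]
force: [-0.3, -0.5, 0.4]
gripper_width: 0.8
gripper_force: 0.0
```

Emit:
{"op": "send_rows", "data": {
  "grip": [-1,-1,-1],
  "xyz": [
    [0,0,0],
    [0,0,0],
    [0,0,0]
  ],
  "yaw": [0,0,0]
}}

```text
time_s: 1.68
ee_pos: [480.4, 42.3, 213.5]
ee_rot: [180.0, 0.1, -0.1]
force: [0.1, 0.2, -0.1]
gripper_width: 0.3
gripper_force: 0.0
```

```bash
python3 - <<'E'
from h import *
import pickle
f=grab('wrist','w1.png'); pickle.dump(f,open('w1.pkl','wb'))
s=env.state();print(s['ee_pos'],s['ee_rot'],s['gripper_width'],s['time_s'],s['force'])
for p in((546,31.5,90),(555,-65,70),(482,52,75)): print(proj(f,p))
E
```

```text
[480.41047783  41.84821091 213.6797112 ] [ 1.79962902e+02  6.18048122e-02 -1.53622116e-01] 0.7083862510538429 1.7333 [-0.2154907  -0.09778323  0.25809342]
(np.float64(266.8571082292026), np.float64(122.54789244375142))
(np.float64(359.6394891226654), np.float64(112.31434841217364))
(np.float64(246.8745828555138), np.float64(182.04557485437846))
```

View pics/w1.png

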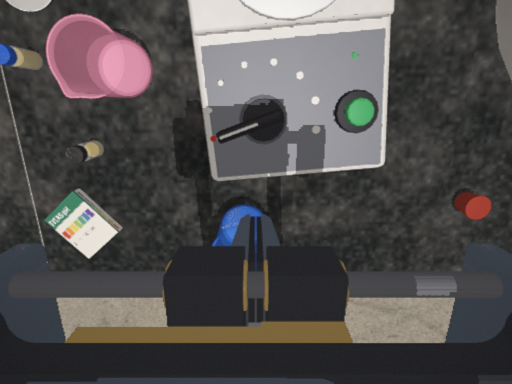

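Wrist view: the pointer (tip 216,138) aims straight at the red dot (213,138), with the axis at about (265,121) and the button at (361,112). White dots go clockwise from (221,83) to (316,129), and the first white dot is lost against the white rim. Refining the fit once from this picture.

```bash
python3 - <<'E'
from h import *
import pickle
F=pickle.load(open('w1.pkl','rb'))
DD={0:(213.5,138.5),2:(221,83),3:(244,65),4:(274,62),5:(300,75),6:(315.5,100),7:(316,129.5)}
M=np.array([[-85+58*np.cos(np.radians(105-30*k)),35+58*np.sin(np.radians(105-30*k))] for k in DD]); P=np.array([ray(F,*DD[k],60)[:2] for k in DD])
m=M.mean(0);p=P.mean(0);th=np.angle(((M-m)@[1,1j]).conj()@((P-p)@[1,1j]))
R=np.array([[np.cos(th),-np.sin(th)],[np.sin(th),np.cos(th)]]);t=p-R@m
c=R@[-85,35]+t
print('yaw',np.degrees(th),'res',np.abs(P-(M@R.T+t)).max(),'sel',c,'btn',R@[-85,-62]+t,'btn seen',ray(F,361,112,70),'plate?',R@[75,0]+t)
a=ray(F,217,138,90)[:2]-c;print('tip rel',a,np.degrees(np.arctan2(a[1],a[0])))
for n in(0,3): print(n)
# plan: block-centre at along-bar 36, clearance g from flank
for phi in range(110,15,-15):
    u=np.array([np.cos(np.radians(phi)),np.sin(np.radians(phi))]);n=np.array([u[1],-u[0]])
    h=16*abs(n[0])+13.5*abs(n[1]); print(phi,(c+36*u-(6+h)*n).round(1),(c+36*u-(6+h+12)*n).round(1))
E
```

```text
yaw 5.104664354742708 res 0.3465005075125944 sel [547.04748271  33.94515693] btn [555.67809482 -62.67012413] btn seen [555.31172412 -66.3725647   70.        ] plate? [709.52703316  13.32003427]
tip rel [-15.91743185  46.81230373] 108.77940305076362
0
3
110 [510.6  59. ] [499.4  54.9]
95 [520.9  67.8] [508.9  66.7]
80 [529.6  73.6] [517.7  75.7]
65 [538.5  77.6] [527.6  82.7]
50 [549.6  78.8] [540.4  86.5]
35 [561.5  76.1] [554.6  85.9]
20 [572.6  69. ] [568.5  80.2]
```

Emit:
{"op": "send_rows", "data": {
  "grip": [-1,-1,-1,-1,-1,-1,-1,-1],
  "xyz": [
    [0.007,0.006,-0.02],
    [0.014,0.012,-0.05],
    [0.014,0.012,-0.08],
    [0.014,0.012,-0.11],
    [0.014,0.012,-0.13],
    [0.014,0.012,-0.138],
    [0.014,0.012,-0.138],
    [0.014,0.012,-0.138]
  ],
  "yaw": [0,0,0,0,0,0,0,0]
}}

```text
time_s: 2.4
ee_pos: [495.5, 53.9, 76.6]
ee_rot: [180.0, -0.0, -0.2]
force: [1.3, -0.9, -0.1]
gripper_width: 0.6
gripper_force: 0.0
```

Emit:
{"op": "send_rows", "data": {
  "grip": [-1,-1,-1,-1,-1,-1],
  "xyz": [
    [0.004,0.002,0],
    [0.008,0.004,0],
    [0.012,0.006,0],
    [0.016,0.008,0],
    [0.018,0.009,0],
    [0.018,0.009,0]
  ],
  "yaw": [0,0,0,0,0,0]
}}

```text
time_s: 2.9
ee_pos: [513.2, 63.9, 76.1]
ee_rot: [180.0, 0.0, -0.1]
force: [-1.3, -0.1, 1.0]
gripper_width: 0.3
gripper_force: 0.9
```

Emit:
{"op": "send_rows", "data": {
  "grip": [-1,-1,-1,-1,-1,-1,-1,-1],
  "xyz": [
    [0.003,0.002,0],
    [0.006,0.004,0],
    [0.009,0.006,0],
    [0.012,0.008,0],
    [0.015,0.0095,0],
    [0.017,0.0105,0],
    [0.017,0.0105,0],
    [0.017,0.0105,0]
  ],
  "yaw": [0,0,0,0,0,0,0,0]
}}

```text
time_s: 3.57
ee_pos: [530.0, 74.4, 75.9]
ee_rot: [-180.0, 0.0, -0.1]
force: [-1.1, 0.5, 0.1]
gripper_width: 0.6
gripper_force: 0.4
```

```bash
cat > look.py <<'E'
from h import *
import sys
out=[]
for n,(x0,y0,x1,y1) in(('scene',(185,180,285,250)),('side',(205,165,285,225))):
    im=cv2.cvtColor(grab(n)['frame'],cv2.COLOR_RGB2BGR)[y0:y1,x0:x1]
    c=cv2.resize(im,(400,int(400*(y1-y0)/(x1-x0))),interpolation=cv2.INTER_CUBIC); out.append(cv2.copyMakeBorder(c,0,300-c.shape[0],0,0,cv2.BORDER_CONSTANT))
cv2.imwrite('pics/'+sys.argv[1],np.hstack(out))
s=env.state();print(s['ee_pos'],s['force'],s['time_s'])
E
python3 look.py c.png
```

```text
[529.88144163  74.35632488  75.93398562] [-0.2321442   0.34016593 -0.07372075] 3.6667
```

View pics/c.png

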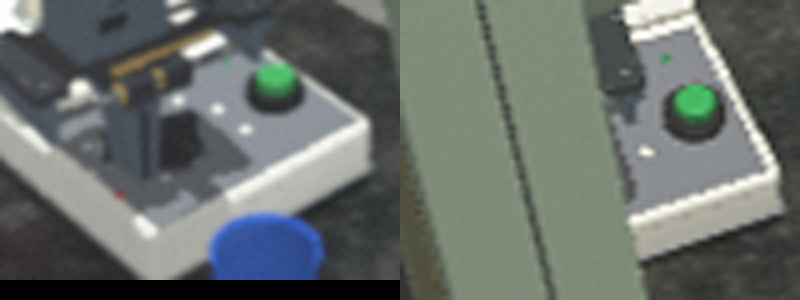

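Emit:
{"op": "send_rows", "data": {
  "grip": [-1,-1,-1,-1,-1,-1,-1,-1],
  "xyz": [
    [0.003,0.0015,0],
    [0.006,0.003,0],
    [0.009,0.004,0],
    [0.012,0.0047,0],
    [0.015,0.005,0],
    [0.018,0.005,0],
    [0.02,0.005,0],
    [0.02,0.005,0]
  ],
  "yaw": [0,0,0,0,0,0,0,0]
}}

```text
time_s: 4.33
ee_pos: [551.1, 79.2, 76.1]
ee_rot: [-180.0, -0.1, -0.1]
force: [0.0, 0.2, -0.6]
gripper_width: 0.4
gripper_force: 0.0
```

Emit:
{"op": "send_rows", "data": {
  "grip": [-1,-1,-1,-1,-1,-1,-1,-1],
  "xyz": [
    [0.003,0,0],
    [0.006,-0.001,0],
    [0.009,-0.002,0],
    [0.012,-0.003,0],
    [0.015,-0.005,0],
    [0.018,-0.007,0],
    [0.02,-0.009,0],
    [0.02,-0.009,0]
  ],
  "yaw": [0,0,0,0,0,0,0,0]
}}

```text
time_s: 5.0
ee_pos: [571.1, 69.7, 76.1]
ee_rot: [180.0, -0.1, -0.1]
force: [-0.7, -0.0, -0.3]
gripper_width: 0.7
gripper_force: 0.0
```

Backing off along the flank normal, lifting, and returning to the viewing pose.

Emit:
{"op": "send_rows", "data": {
  "grip": [-1,-1,-1,-1,-1,-1,-1,-1],
  "xyz": [
    [-0.003,0.008,0],
    [-0.006,0.016,0],
    [-0.006,0.016,0.02],
    [-0.006,0.016,0.05],
    [-0.006,0.016,0.08],
    [-0.02,0.01,0.11],
    [-0.055,-0.01,0.138],
    [-0.09,-0.028,0.138]
  ],
  "yaw": [0,0,0,0,0,0,0,0]
}}

```text
time_s: 5.67
ee_pos: [486.3, 45.2, 217.8]
ee_rot: [-180.0, -0.6, 0.0]
force: [0.1, -1.2, -0.6]
gripper_width: 0.6
gripper_force: 0.0
```

Emit:
{"op": "send_rows", "data": {
  "grip": [-1,-1],
  "xyz": [
    [0,0,0],
    [0,0,0]
  ],
  "yaw": [0,0]
}}

```text
time_s: 5.83
ee_pos: [481.8, 44.2, 214.4]
ee_rot: [-180.0, -0.1, -0.1]
force: [0.7, 1.3, 0.2]
gripper_width: 0.4
gripper_force: 0.0
```

```bash
python3 - <<'E'
from h import *
f=grab('wrist'); im=cv2.cvtColor(f['frame'],cv2.COLOR_RGB2BGR)
cv2.imwrite('pics/w2.png',cv2.resize(im[0:240,150:470],(800,600),interpolation=cv2.INTER_CUBIC))
s=env.state();print(s['ee_pos'],s['time_s'])
import pickle; pickle.dump(f,open('w2.pkl','wb'))
E
```

```text
[483.07486515  44.52299647 214.06992685] 5.8833
```

View pics/w2.png

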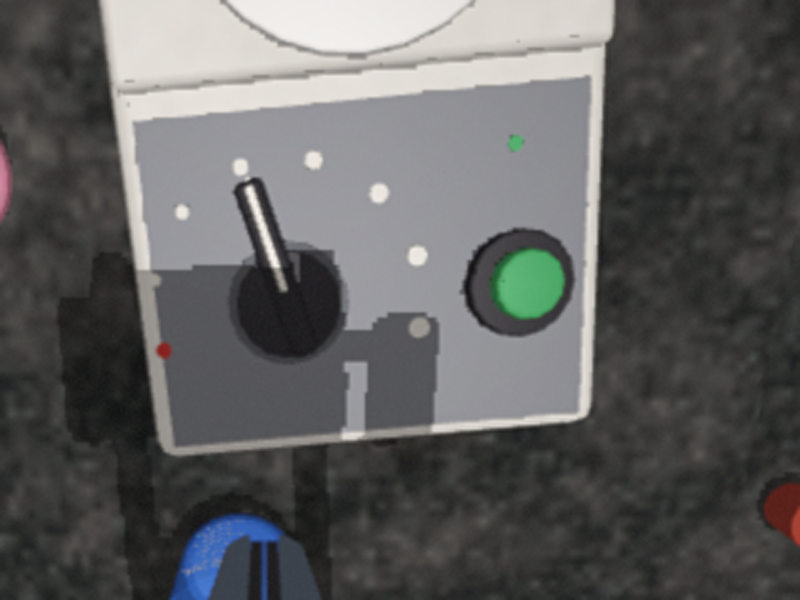

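The pointer now rests on the third white dot (240,167), counting 1 = (157,281), 2 = (181,212), 3 = (240,167). That is three clicks from the red dot. Next, move over the button at (555.5,-63).

Emit:
{"op": "send_rows", "data": {
  "grip": [-1,-1,-1,-1,-1,-1,-1,-1],
  "xyz": [
    [0.018,-0.026,0],
    [0.036,-0.053,0],
    [0.055,-0.08,0],
    [0.073,-0.107,0],
    [0.073,-0.107,-0.04],
    [0.073,-0.107,-0.08],
    [0.073,-0.107,-0.11],
    [0.073,-0.107,-0.11]
  ],
  "yaw": [0,0,0,0,0,0,0,0]
}}

```text
time_s: 6.55
ee_pos: [552.7, -61.8, 96.5]
ee_rot: [-179.9, 0.8, -0.1]
force: [-0.7, 0.1, -1.4]
gripper_width: 1.0
gripper_force: 0.0
```

```bash
python3 - <<'E'
from h import *
import pickle
F=pickle.load(open('w2.pkl','rb'))
u,v=150+530*.4,283*.4
for z in(65,70,75,80): print(ray(F,u,v,z).round(1))
E
python3 look.py d.png
```

```text
[555.6 -67.7  65. ]
[555.7 -65.9  70. ]
[555.8 -64.2  75. ]
[556.  -62.4  80. ]
[557.07163882 -62.37571761 102.73062093] [0.66108131 0.07988876 0.89579871] 6.65
```

View pics/d.png

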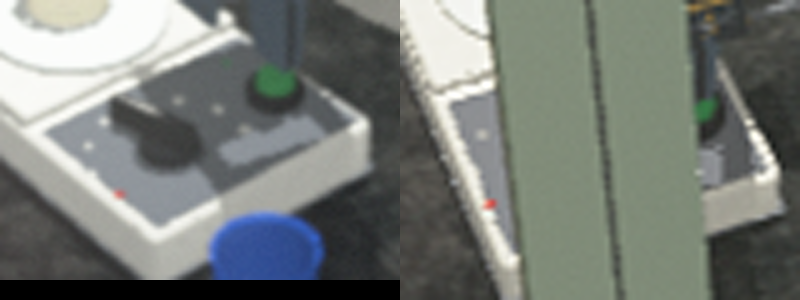

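The fingertips sit right over the green button at (277,80) in the scene crop. Pressing in small steps.

Emit:
{"op": "send_rows", "data": {
  "grip": [-1,-1,-1,-1,-1,-1,-1],
  "xyz": [
    [0,0,-0.01],
    [0,0,-0.018],
    [0,0,-0.022],
    [0,0,-0.025],
    [0,0,-0.027],
    [0,0,-0.027],
    [0,0,-0.027]
  ],
  "yaw": [0,0,0,0,0,0,0]
}}

```text
time_s: 7.23
ee_pos: [557.2, -62.8, 77.4]
ee_rot: [-180.0, -0.1, -0.1]
force: [0.3, 2.8, 4.6]
gripper_width: 0.2
gripper_force: 2.1
```

Emit:
{"op": "send_rows", "data": {
  "grip": [-1,-1,-1,-1],
  "xyz": [
    [0,0,-0.001],
    [0,0,-0.002],
    [0,0,-0.002],
    [0,0,-0.002]
  ],
  "yaw": [0,0,0,0]
}}

```text
time_s: 7.57
ee_pos: [557.2, -62.8, 76.2]
ee_rot: [-180.0, -0.1, -0.1]
force: [-1.2, 1.9, 10.5]
gripper_width: 0.5
gripper_force: 5.4
```

Emit:
{"op": "send_rows", "data": {
  "grip": [-1,-1,-1,-1],
  "xyz": [
    [0,0,-0.001],
    [0,0,-0.002],
    [0,0,-0.002],
    [0,0,-0.002]
  ],
  "yaw": [0,0,0,0]
}}

```text
time_s: 7.9
ee_pos: [557.2, -62.8, 76.0]
ee_rot: [180.0, -0.2, -0.1]
force: [-4.2, 2.0, 22.1]
gripper_width: 0.5
gripper_force: 10.9
```

It has hit a hard stop at z = 76. I'll release in steps and read force against height to confirm the full travel.

Emit:
{"op": "send_rows", "data": {
  "grip": [-1,-1,-1,-1],
  "xyz": [
    [0,0,0.004],
    [0,0,0.006],
    [0,0,0.006],
    [0,0,0.006]
  ],
  "yaw": [0,0,0,0]
}}

```text
time_s: 8.23
ee_pos: [557.1, -63.0, 78.8]
ee_rot: [180.0, -0.1, -0.1]
force: [2.5, 1.4, 3.4]
gripper_width: 0.5
gripper_force: 1.7
```

Emit:
{"op": "send_rows", "data": {
  "grip": [-1,-1,-1,-1],
  "xyz": [
    [0,0,0.001],
    [0,0,0.002],
    [0,0,0.002],
    [0,0,0.002]
  ],
  "yaw": [0,0,0,0]
}}

```text
time_s: 8.57
ee_pos: [556.7, -63.2, 80.4]
ee_rot: [180.0, -0.0, -0.1]
force: [1.4, 1.5, 2.9]
gripper_width: 0.7
gripper_force: 1.2
```

Emit:
{"op": "send_rows", "data": {
  "grip": [-1,-1,-1,-1],
  "xyz": [
    [0,0,0.002],
    [0,0,0.004],
    [0,0,0.004],
    [0,0,0.004]
  ],
  "yaw": [0,0,0,0]
}}

```text
time_s: 8.9
ee_pos: [555.8, -63.0, 84.2]
ee_rot: [180.0, 0.1, -0.1]
force: [-1.4, -0.2, -0.5]
gripper_width: 0.4
gripper_force: 0.0
```

The spring force falls from about 5 N at 76 mm to 0 at about 82 mm, so the button made its full 6 mm travel. Lifting clear and doing a last check.

Emit:
{"op": "send_rows", "data": {
  "grip": [-1,-1,-1,-1,-1,-1,-1,-1],
  "xyz": [
    [0,0,0.02],
    [0,0,0.05],
    [0,0,0.09],
    [0,0,0.13],
    [-0.03,0.03,0.13],
    [-0.06,0.06,0.13],
    [-0.073,0.1,0.13],
    [-0.073,0.107,0.13]
  ],
  "yaw": [0,0,0,0,0,0,0,0]
}}

```text
time_s: 9.57
ee_pos: [479.8, 47.5, 214.7]
ee_rot: [-179.9, 0.2, 0.0]
force: [0.2, -0.7, 0.5]
gripper_width: 0.4
gripper_force: 0.0
```

Emit:
{"op": "send_rows", "data": {
  "grip": [-1,-1,-1,-1],
  "xyz": [
    [0,0,0],
    [0,0,0],
    [0,0,0],
    [0,0,0]
  ],
  "yaw": [0,0,0,0]
}}

```text
time_s: 9.9
ee_pos: [484.1, 42.9, 214.2]
ee_rot: [180.0, 0.0, -0.2]
force: [-0.2, -0.5, 0.4]
gripper_width: 0.3
gripper_force: 0.0
```

```bash
python3 -c "from h import *; grab('wrist','w3.png'); print(env.state()['ee_pos'])"
```

```text
[484.08699721  42.89111997 214.2782014 ]
```

View pics/w3.png

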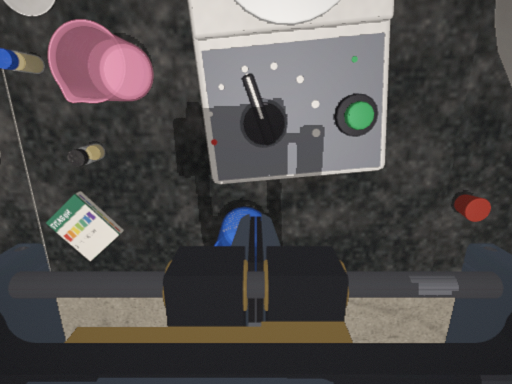

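The pointer is still on the third dot (245,69) and the button is back up (361,115). The vials (85,154), (22,62) and stopper (473,208) have not moved.

```bash
python3 -c "from h import *; print(env.job_done())"
```

```text
the job is handed in; nothing more can be done
None
```

I pushed the selector three clicks clockwise and it rests on the third white dot; I then pressed the start button fully down and it came back up, and handed the job in at about 10 s with no verdict returned.

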